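Cycle the soap press dial by one station

TASK

Take the tall unpressed soap blank from the drying board and lay it in the empty nest at the load station (far side) of the press dial; then index the dial (its posts serve as handles) one station counter-clockwise seen from above, so that the blank comes to rest under the stamp head and the pressed bar comes out on the robot's side. Lay that pressed bar neatly in the place on the board that the blank left, in line with its row. Set the soap down without dropping it, and leave the other bars, the bottle, the tin and the scraper where they are.

Things in the scene. Friction and masses are not known exactly. Their poses are not given: they have to be found in the camera images.
- press: grey bench soap press, fixed. Origin on the bench under the dial's axis, z up. Base block 250 x 250 mm, 36 mm high, centred on the axis. A column 50 x 50 mm, 280 mm tall, stands at its +y, 188 mm from the axis; at 230 to 280 mm height its arm reaches in to 73 mm from the axis.
- dial (a joint): angle (rad) of the round dial, 300 mm across, 14 mm thick, top face 50 mm above the bench, on the vertical axis of press. 0 at the start, growing counter-clockwise from above. A detent holds it every quarter turn (0, 1.571): let go within 0.6 rad of one it is drawn into it, settling within 0.03 rad in about 1 s. Turning it takes up to about 8 N at a post.
- load (a point): load station, a point fixed to the press on the dial's top face: centre of the nest that stands there at the start, 95 mm from the axis towards the press's +x (far from the robot). The orientation is that of the press; a bar loaded here has its long side along the press's x. One quarter turn counter-clockwise carries it from here to the head station.
- head (a point): head station, a point fixed to the press on the dial's top face, 95 mm from the axis at the press's +y. The stamp head, a steel disc of 66 mm diameter on a ram, hangs over it, its underside 77 mm above the dial's top; it stays raised.
- unload (a point): unload station, a point fixed to the press on the dial's top face, 95 mm from the axis at the press's -x (the robot's side). A quarter turn counter-clockwise carries a nest here from the head station.
- nest0 (a point): floor centre of the nest at the load station at the start; turns with the dial, x radially outwards. Each of the 4 nests (only that under the head is filled) is 92 mm (radial) x 60 mm inside; lips 5 mm thick, 8 mm high bound both short ends and, on the long sides, only 12 mm at each corner, so fingers fit at mid-side. A bar lies with its long side radial.
- blank: the unpressed soap blank: plain sharp-edged block, 84 x 52 mm and 44 mm high, the tallest piece on the board (the others are 30 mm), about 0.19 kg. Origin at the centre of its underside, x along the 84 mm, z up. It lies in one of the six places of the board.
- bar: the pressed bar that waits under the stamp head at the start: soap 84 x 52 mm, 30 mm high, edges rounded 8 mm, a round raised mark on top, about 0.14 kg. Origin at the centre of its underside, x along the 84 mm, z up.
- board: dark wooden drying board, 310 x 220 mm, 16 mm thick, flat without lips, fixed to the bench. Origin at the centre of its underside, x along the 310 mm (along the rows), z up. It holds two rows of three places; all six are filled at the start.
- post2 (a point): one of the four alike posts of the dial (the others stand every quarter turn round from it): upright steel post, 20 mm diameter, reaching 56 mm above the dial's top (106 mm above the bench), 122 mm from the axis, 225 deg counter-clockwise from nest0. The point lies at its top end; it turns with the dial.
- place0 (a point): place 0 of the drying board, a point on its top face (16 mm above the bench), -96 mm along and -46 mm across from the board's centre; orientation of the board. Pieces lie with the long side along the row, 12 mm apart in the row and 40 mm between the rows.
- place1 (a point): place 1 of the drying board, a point on its top face (16 mm above the bench), 0 mm along and -46 mm across from the board's centre; orientation of the board. Pieces lie with the long side along the row, 12 mm apart in the row and 40 mm between the rows.
- place2 (a point): place 2 of the drying board, a point on its top face (16 mm above the bench), 96 mm along and -46 mm across from the board's centre; orientation of the board. Pieces lie with the long side along the row, 12 mm apart in the row and 40 mm between the rows.
- place3 (a point): place 3 of the drying board, a point on its top face (16 mm above the bench), -96 mm along and 46 mm across from the board's centre; orientation of the board. Pieces lie with the long side along the row, 12 mm apart in the row and 40 mm between the rows.
- place4 (a point): place 4 of the drying board, a point on its top face (16 mm above the bench), 0 mm along and 46 mm across from the board's centre; orientation of the board. Pieces lie with the long side along the row, 12 mm apart in the row and 40 mm between the rows.
- place5 (a point): place 5 of the drying board, a point on its top face (16 mm above the bench), 96 mm along and 46 mm across from the board's centre; orientation of the board. Pieces lie with the long side along the row, 12 mm apart in the row and 40 mm between the rows.
- stock0: finished pressed bar on the board, like bar (84 x 52 x 30 mm, origin at the centre of the underside, x along the 84 mm); to be left where it lies
- stock1: finished pressed bar on the board, like bar (84 x 52 x 30 mm, origin at the centre of the underside, x along the 84 mm); to be left where it lies
- stock2: finished pressed bar on the board, like bar (84 x 52 x 30 mm, origin at the centre of the underside, x along the 84 mm); to be left where it lies
- stock3: finished pressed bar on the board, like bar (84 x 52 x 30 mm, origin at the centre of the underside, x along the 84 mm); to be left where it lies
- stock4: finished pressed bar on the board, like bar (84 x 52 x 30 mm, origin at the centre of the underside, x along the 84 mm); to be left where it lies
- bottle: bystander: amber glass bottle, 60 mm diameter, 190 mm tall, standing; origin at the centre of its foot
- tin: bystander: round metal tin, 84 mm diameter, 60 mm high; origin at the centre of its foot
- scraper: bystander: spatula 200 mm long lying on the bench beyond the board, origin under its middle, x along its length
Mind the look-alikes: they are no part of the job. Leave any pink look-alike of the bar alone.

How it is judged:
On the way, in this order (a step that is already met when the one before it is completed fails the run):
1. the blank lies flat in the nest at the load station, released, the dial not yet turned (angle between blank's own z axis and vertical below 0.06 rad and horizontal distance between blank and nest0 below 0.01 m and z of blank in the frame of nest0 below 0.004 m and horizontal distance between blank and load below 0.012 m and value of joint dial between -0.1 and 0.1 rad and contact force between the fingers and blank below 0.05 N), for 0.2 s.
2. the dial rests in its next detent, a quarter turn counter-clockwise, let go, the blank in its nest under the head and the pressed bar still in its own nest at the unload station (value of joint dial between 1.501 and 1.641 rad and angle between blank's own z axis and vertical below 0.06 rad and horizontal distance between blank and nest0 below 0.01 m and z of blank in the frame of nest0 below 0.004 m and velocity of joint dial between -0.05 and 0.05 rad/s and contact force between each of the arm, the fingers and dial below 0.05 N and horizontal distance between bar and unload below 0.014 m), for 0.2 s.
At the end, for the whole second after the job is handed in: dial in the next detent (within 0.07 rad); blank flat in its nest under the head (within 10 mm, 4 mm in height); pressed bar flat, at rest, within 11 mm of the freed place and 0.12 rad of the row; the other bars within 10 mm of their starts (value of joint dial between 1.501 and 1.641 rad and angle between each of blank, bar's own z axis and vertical below 0.06 rad and horizontal distance between blank and nest0 below 0.01 m and z of blank in the frame of nest0 below 0.004 m and angle between the x axis of bar and the x axis of board, either way round below 0.12 rad and z of bar in the frame of board between 0.012 and 0.02 m and (horizontal distance between bar and place0 below 0.011 m or horizontal distance between bar and place1 below 0.011 m or horizontal distance between bar and place2 below 0.011 m or horizontal distance between bar and place3 below 0.011 m or horizontal distance between bar and place4 below 0.011 m or horizontal distance between bar and place5 below 0.011 m) and linear speed of bar below 0.02 m/s and horizontal distance between blank and head below 0.014 m and distance of each of stock0, stock1, stock2, stock3, stock4 from where it was at the start of the episode below 0.01 m); the robot touches nothing.
It fails at once if the dial is turned backwards by more than 0.4 rad or overshoots towards the station after the next (over 2.2 rad) (value of joint dial below -0.4 rad or value of joint dial above 2.2 rad).
It fails at once if a finished bar on the board is pushed more than 15 mm (distance of any of stock0, stock1, stock2, stock3, stock4 from where it was at the start of the episode above 0.015 m).
It fails at once if the bottle, the tin or the scraper is moved more than 20 mm, or the bottle tipped (distance of any of bottle, tin, scraper from where it was at the start of the episode above 0.02 m or angle between bottle's own z axis and vertical above 0.2 rad).
It fails at once if the blank is dropped (falls free from more than about 12 mm above the dial) (z of blank in the frame of press above 0.056 m and contact force between anything else and blank below 0.02 N and linear speed of blank above 0.3 m/s).
It fails at once if the pressed bar is dropped (falls free from more than about 12 mm above the board) (horizontal distance between bar and press above 0.16 m and z of bar in the frame of board above 0.022 m and contact force between anything else and bar below 0.02 N and linear speed of bar above 0.3 m/s).
It also fails if it takes over 67 s, if anything falls off the work surface, if the arm or the gripper's body presses on something with over 40 N, if the wrist force passes 120 N, or if a joint passes its speed limit or range.

ROBOT

A 6-joint arm with a two-finger parallel gripper is mounted at the origin on the work surface. World frame = base frame: x ahead of the robot, y to its left, z up, the work surface at z = 0. Lengths are in m, angles in rad, forces in N, time in s.
With the tool pointing down it reaches from about 0.35 to 0.85 m from the base axis. Payload 8.1 kg.
Tool frame: the origin (TCP) lies between the finger pads; the fingertips stand 11 mm ahead of it and the grasp point (between the pads) lies 8 mm behind it (robot.tips_ahead is the distance from the TCP to the fingertips, in m); z points along the fingers, y is the line along which they close (so a half turn about z gives the same grasp; the last joint's range is limited). The gripper opens to 93 mm and grips with 3 to 60 N. Pads are 15 mm wide; open, the fingers measure 128 mm over their backs; the gripper's body (75 mm by 188 mm) begins 65 mm behind the grasp point.
Start: joints at [-0.085, 0.13, 1.488, -0, 1.523, -0.085], TCP at [0.6, 0, 0.23] pointing down, gripper open.
Joint ranges: [-2.96, 2.96], [-0.89, 2.26], [0.02, 2.5], [-1.34, 4.48], [0, 2.73], [-2.66, 2.66]. Speed limits (rad/s): [2.39, 2.39, 2.79, 3.14, 3.14, 3.14].

INTERFACE

Orientations are given as a rotation vector (axis times angle).
In Python, from plant import robot gives the robot as it stands. The module is installed in compiled form; this text tells all that it offers.
- The arm moves only by the tool move_arm, never from a script. Its argument "deltas" is one flat list of numbers, 7 for each row, row after row: the shift along the tool's x, y, z in m, then the turn, a rotation vector about the tool's x, y, z in rad, then the opening, from 0 (shut) to 1 (fully open). A call has 1 to 12 rows; each row is the pose to reach, as a shift and turn from the pose commanded when the call began, along the tool's axes at that moment; what a row does not reach only later rows make up. A row lasts 1/8 s, in which the tool goes at most 62.5 mm and 10.7 degrees, less where a joint would pass 70% of its speed; a pose out of reach is approached as far as the arm can. A call with a gripper value outside its range is refused whole. The fingers move at their own pace and stop on an object; "squeeze" is the grip in N (left out, the last holds). Time passes only in rows, so rows that repeat a pose let the fingers close. It gives the time, the measured TCP pose, the force, the opening and the grip force at its end, in the units of the state.
- robot.read_state(): the state, without advancing time (a new reading comes with each control period).
- robot.read_camera(name): name is "scene" or "side" or "wrist"; returns (picture, depth): 480x640x3 uint8, red, green, blue; 480x640 float32, m along the optical axis (not along the pixel's ray), 0 where there is no reading.
- robot.camera_model(name): a dict with "K" (3x3 intrinsics, pixels), "R" (3x3) and "t" (3): a world point X has camera coordinates R X + t; the wrist camera has in their place "tool_from_camera" (4x4, takes a point from camera to tool coordinates, whose origin is the TCP and whose axes are the flange's). Camera axes: x right, y down, z forward; pixel columns grow to the right and rows downward; lengths in m; the calibration is good to about 2 mm. A picture is of the moment at which its call begins: read the wrist's pose just before it. camera_model takes no time and is no camera call.
- robot.close_job(): hands the job in; it is judged then, once.
Trained networks look in the newest picture that a camera, given by its name, has taken for a name from the list of things; names that differ only in an ending like _2 or _b are one class to them, and where a whole thing is asked for, a point or a joint stands for the part that bears it (a point fixed in the world has none). Each returns a list of dicts, best first, with "confidence" (0 to 1); they miss things now and then, are a little off and sometimes report something else, mostly with a low value. They report only what shows in the picture. A call takes as long as a camera call. They do not tell look-alikes from the thing itself.
- robot.recognise(camera, label): "uv" ([column, row] in pixels, amid what is visible of it).
The state is a dict: "t": time; "q": joint angles; "dq": joint speeds; "joint_torque": joint torques, N m; "tool_pos": TCP position; "orientation": TCP orientation; "force": force on the tool from outside, world axes, zero at the start; "wrist_torque": the same for the moment, N m; "opening": finger opening in m; "gripper_force": force on a finger pad.
Only numpy, scipy, OpenCV 4.12 (cv2) and the standard library are available. Lean on these libraries where they do the work, as an engineer would, in place of code of your own. Each camera call takes 0.05 s, during which the arm holds its last target. There are 200 camera calls.

## Working session

There is one attempt and no reset: what is moved stays moved. The work goes in short steps, Python scripts to look and compute and a tool call to move; the robot and the scene stay as the last step left them, time stands still between calls to the robot, and variables do not carry over. Pictures are saved under pics/ and viewed, at most 10 in all, crops included, and the job is handed in when it is done.

Besides the shell and the picture viewer there is one more tool, called as name(argument=value, ...) on one line, values as JSON. move_arm: Moves the arm, as the interface text tells. Its arguments: {"type":"object","properties":{"deltas":{"type":"array","items":{"type":"number"}},"squeeze":{"type":"number"}},"required":["deltas"]}

```bash
mkdir -p pics; cat > h.py <<'E'
import numpy as np, cv2
from plant import robot
from scipy.spatial.transform import Rotation as Ro
def cam(name):
    s=robot.read_state(); p,d=robot.read_camera(name); m=robot.camera_model(name); K=np.array(m["K"])
    if "R" in m:
        R=np.array(m["R"]).T; t=-R@np.array(m["t"])
    else:
        T=np.array(m["tool_from_camera"]); Rt=Ro.from_rotvec(s["orientation"]).as_matrix()
        R=Rt@T[:3,:3]; t=Rt@T[:3,3]+np.array(s["tool_pos"])
    v,u=np.mgrid[0:480,0:640]
    c=np.stack([(u-K[0,2])/K[0,0]*d,(v-K[1,2])/K[1,1]*d,d],-1)
    W=c@R.T+t; W[d==0]=np.nan
    return p,d,W
def save(p,n): cv2.imwrite("pics/"+n,p[:,:,::-1])
def topdown(p,W,x0,x1,y0,y1,s=1000):
    pass
E
python3 - <<'E'
from h import *
print(robot.read_state()["orientation"],robot.read_state()["t"])
for n in ["scene","side","wrist"]:
    p,d,W=cam(n); save(p,n+"0.png"); np.savez(n+"0.npz",p=p,W=W)
    for l in ["blank","bar","board","press","dial","post2","bottle","tin","scraper"]:
        for r in robot.recognise(n,l)[:7]:
            u,v=np.round(r["uv"]).astype(int)
            print(n,l,u,v,round(r["confidence"],2),np.round(W[min(v,479),min(u,639)],3))
E
```

```text
[-2.22044653e+00 -2.22038803e+00  1.83832763e-03] 0.0
scene blank 256 235 0.69 [ 0.581 -0.127  0.061]
scene blank 264 213 0.66 [ 0.497 -0.125  0.05 ]
scene blank 375 235 0.51 [0.528 0.185 0.061]
scene blank 228 242 0.36 [ 0.588 -0.208  0.018]
scene bar 478 317 0.86 [0.712 0.458 0.036]
scene bar 298 345 0.78 [0.854 0.037 0.034]
scene bar 287 282 0.22 [ 0.74  -0.008  0.123]
scene board 228 242 0.95 [ 0.588 -0.208  0.018]
scene press 375 238 0.94 [0.538 0.186 0.062]
scene press 223 229 0.19 [ 0.571 -0.221  0.053]
scene dial 353 249 0.66 [0.576 0.133 0.053]
scene dial 204 201 0.19 [ 0.484 -0.301  0.05 ]
scene post2 352 244 0.66 [0.569 0.128 0.064]
scene bottle 284 281 0.74 [ 0.739 -0.016  0.123]
scene tin 297 193 0.62 [ 0.415 -0.047  0.055]
scene scraper 216 302 0.68 [ 0.763 -0.193  0.004]
scene scraper 351 247 0.58 [0.572 0.127 0.055]
side blank 322 214 0.72 [nan nan nan]
side blank 338 211 0.69 [ 0.536 -0.175  0.016]
side blank 355 193 0.59 [ 0.486 -0.208  0.047]
side bar 204 275 0.95 [0.852 0.057 0.027]
side bar 290 456 0.59 [0.701 0.47  0.031]
side board 334 207 0.76 [ 0.554 -0.123  
[... 272 characters left out ...]
01]
side tin 425 222 0.79 [ 0.358 -0.027  0.058]
side tin 338 209 0.45 [ 0.535 -0.184  0.016]
side scraper 243 220 0.9 [ 0.78  -0.187  0.003]
side scraper 336 209 0.41 [ 0.551 -0.109  0.062]
wrist blank 295 318 0.6 [ 0.574 -0.115  0.058]
wrist bar 556 173 0.68 [0.847 0.039 0.031]
wrist board 260 315 0.6 [ 0.527 -0.137  0.016]
wrist press 256 94 0.67 [0.544 0.113 0.057]
wrist press 214 434 0.26 [ 0.465 -0.295  0.045]
wrist dial 258 90 0.97 [0.546 0.116 0.057]
wrist post2 259 92 0.57 [0.546 0.115 0.058]
wrist bottle 459 244 0.91 [ 0.708 -0.001  0.139]
wrist bottle 258 314 0.69 [ 0.525 -0.136  0.016]
wrist tin 114 246 0.55 [ 0.392 -0.031  0.061]
wrist scraper 436 398 0.69 [ 0.757 -0.261  0.019]
```

View pics/scene0.png

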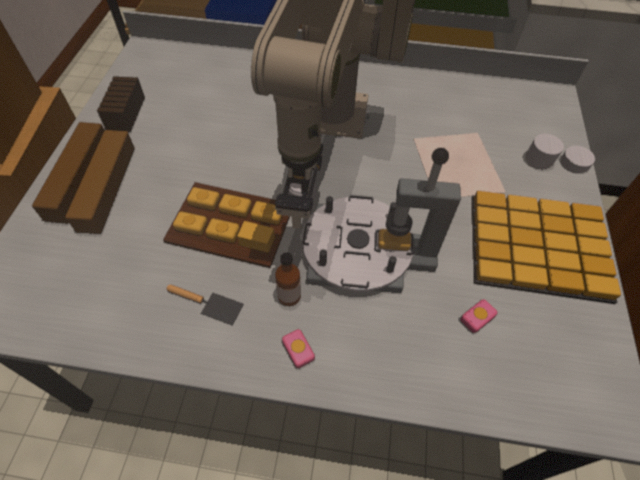

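```bash
python3 - <<'E'
from h import *
# topdown mosaic 1.6mm/px : x up, y left ; range x .3-1.0, y -.45..0.55
im=np.zeros((480,640,3),np.uint8); Z=np.full((480,640),-1.)
for n in ["scene","side","wrist"]:
    f=np.load(n+"0.npz");p,W=f["p"],f["W"]
    c=((0.55-W[...,1])/1.6e-3); r=((1.0-W[...,0])/1.6e-3)
    ok=np.isfinite(c)&(c>=0)&(c<639)&(r>=0)&(r<479)&(W[...,2]<.25)
    for a,b,z,col in zip(r[ok].round().astype(int),c[ok].round().astype(int),W[...,2][ok],p[ok]):
        if z>Z[a,b]+.003: Z[a,b]=z; im[a,b]=col
np.save("Z.npy",Z); save(im,"top.png")
# board pieces
for n in ["scene","side","wrist"]:
    f=np.load(n+"0.npz");W=f["W"]
    w=W.reshape(-1,3); w=w[np.isfinite(w[:,0])]
    for lo,hi,t in[(.055,.064,"blank"),(.04,.05,"bars")]:
        k=w[(w[:,2]>lo)&(w[:,2]<hi)&(w[:,1]<-.02)&(w[:,0]>.4)&(w[:,0]<.7)]
        print(n,t,len(k),k.mean(0).round(3) if len(k) else "",cv2.minAreaRect((k[:,:2]*1000).astype(np.float32)) if len(k)>5 else "")
E
```

```text
scene blank 815 [ 0.549 -0.34   0.061] ((511.5550537109375, -391.2672119140625), (220.6715545654297, 712.2317504882812), 0.14449919760227203)
scene bars 2068 [ 0.521 -0.308  0.046] ((510.63372802734375, -382.1075134277344), (721.6512451171875, 217.73757934570312), 89.99462127685547)
side blank 636 [ 0.566 -0.403  0.06 ] ((535.68798828125, -958.18017578125), (229.478515625, 1746.574462890625), 3.063149929046631)
side bars 1385 [ 0.522 -0.338  0.045] ((536.5224609375, -954.2147216796875), (230.2859649658203, 1753.526123046875), 3.1571238040924072)
wrist blank 3409 [ 0.544 -0.108  0.059] ((546.4151000976562, -90.45693969726562), (140.81300354003906, 292.7845764160156), 89.9997329711914)
wrist bars 5421 [ 0.505 -0.233  0.045] ((546.2544555664062, -178.0634307861328), (315.7291564941406, 292.597412109375), 89.91656494140625)
```

View pics/top.png

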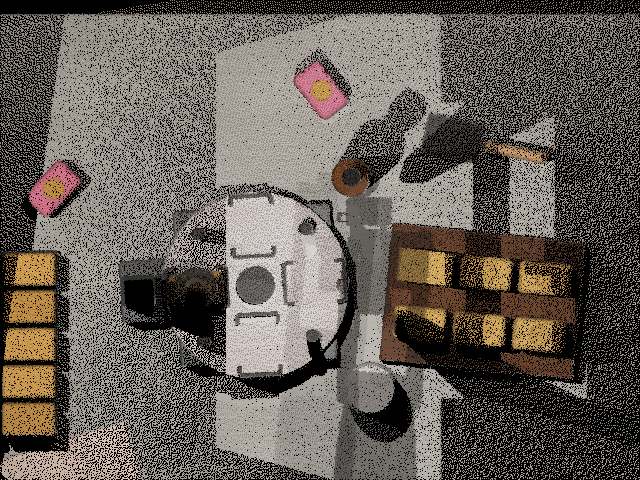

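The scene shows the amber bottle at (288,280), the dial with its centre near (358,238), and the pressed bar under the head at (395,240). These could be mistaken for the blank:
- Stock bars at (268,212), (235,205), (203,196), (190,222) and (222,230)
- Pink look-alikes at (298,345) and (479,317)
- The brick-like tray pieces on the right

The tall plain block at (256,235) measures z≈0.06, which fits the blank. I'll check it in a crop.

```bash
python3 - <<'E'
from h import *
f=np.load("wrist0.npz");im=f["p"]
save(cv2.resize(im[230:430,180:400],None,fx=2.5,fy=2.5),"crop.png")
from scipy.optimize import least_squares
for n in ["scene","side","wrist"]:
    w=np.load(n+"0.npz")["W"].reshape(-1,3); w=w[np.isfinite(w[:,0])]
    k=w[(w[:,2]>.054)&(w[:,2]<.068)&(w[:,1]<-.07)&(w[:,1]>-.2)&(w[:,0]>.5)&(w[:,0]<.65)]
    r=cv2.minAreaRect((k[:,:2]*1000).astype(np.float32)); print(n,"blank",len(k),np.round(r[0],1),np.round(r[1],1),round(r[2],1),k[:,2].mean())
    k=w[(w[:,2]>.011)&(w[:,2]<.022)&(w[:,1]<-.03)&(w[:,1]>-.42)&(w[:,0]>.37)&(w[:,0]<.67)]
    r=cv2.minAreaRect((k[:,:2]*1000).astype(np.float32)); print(n,"board",np.round(r[0],1),np.round(r[1],1),round(r[2],1))
    k=w[(w[:,2]>.096)&(w[:,2]<.112)&(np.hypot(w[:,0]-.545,w[:,1]-.139)<.16)]
    k=k[abs(np.hypot(k[:,0]-.545,k[:,1]-.139)-.122)<.03]
    a=np.degrees(np.arctan2(k[:,1]-.139,k[:,0]-.545))
    for q in range(4):
        m=((a%360)//90==q); 
        if m.sum()>3: print(" post",q,m.sum(),k[m].mean(0).round(4),((k[m].max(0)+k[m].min(0))/2).round(4))
    # dial rim circle
    k=w[(w[:,2]>.045)&(w[:,2]<.055)]; d=np.hypot(k[:,0]-.545,k[:,1]-.139); k=k[d<.17]
    hull=cv2.convexHull((k[:,:2]*1000).astype(np.float32))[:,0]
    s=least_squares(lambda p:np.hypot(hull[:,0]-p[0],hull[:,1]-p[1])-150,[545,139],loss="soft_l1"); print(" dial",s.x.round(1),s.cost,len(hull))
print(robot.camera_model("wrist")["tool_from_camera"])
E
```

```text
scene blank 571 [ 571.7 -131.1] [85.5 55.6] 83.3 0.06230215948493723
scene board [ 516.4 -218.6] [321.8 225. ] 84.2
 post 0 54 [0.6263 0.2313 0.1059] [0.6238 0.2312 0.1043]
 post 1 40 [0.4553 0.2208 0.1058] [0.4531 0.2208 0.1045]
 post 2 50 [0.4643 0.0502 0.1062] [0.463  0.0503 0.1042]
 post 3 56 [0.6362 0.0596 0.1062] [0.635  0.0594 0.1039]
 dial [542.5 141.5] 45.68694856534973 48
side blank 414 [ 574.  -129.4] [90.2 50.6] 81.4 0.05941855025932142
side board [ 518.9 -221.6] [318.2 219.4] 84.3
 post 0 107 [0.6261 0.2363 0.1035] [0.626  0.2336 0.1021]
 post 1 76 [0.4527 0.2276 0.1037] [0.4529 0.2246 0.1023]
 post 3 76 [0.6354 0.0644 0.1029] [0.6355 0.0623 0.1019]
 dial [544.  142.6] 23.288454618759577 45
wrist blank 2802 [ 574.2 -125.6] [75.7 52.1] 83.2 0.059151041975326606
wrist board [ 512.8 -208.5] [336.6 235. ] 84.4
 post 2 532 [0.4649 0.0516 0.1039] [0.4635 0.0511 0.1017]
 post 3 475 [0.6346 0.0608 0.1044] [0.6349 0.0602 0.1014]
 dial [544.3 142.6] 147.56394292061265 48
[[ 5.27621040e-04 -9.54662918e-01 -2.97688485e-01  8.36172719e-02]
 [ 9.99999215e-01  8.42116770e-04 -9.28208651e-04  2.23226477e-04]
 [ 1.13681484e-03 -2.97687762e-01  9.54662613e-01 -1.54049119e-01]
 [ 0.00000000e+00  0.00000000e+00  0.00000000e+00  1.00000000e+00]]
```

View pics/crop.png

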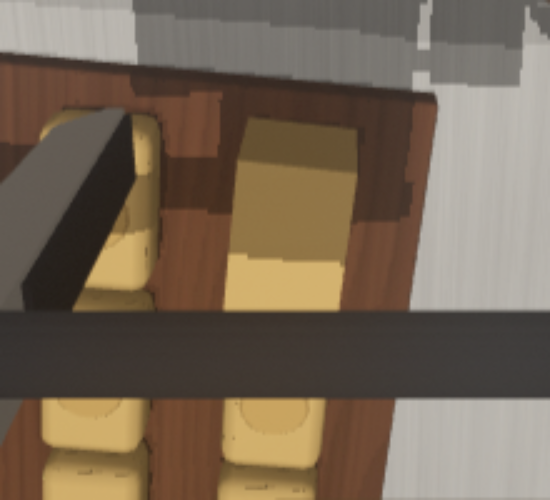

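The crop confirms a plain, sharp-edged tall block at wrist (295,318), in the row place nearest the press. It is the blank, at about (0.573,-0.130) with the row at -5.7° from world y. The press axis is at about (0.545,0.1415), yaw +0.05. I'm moving to hover above the blank.

move_arm(deltas=[-0.05, -0.01, 0.03, 0, 0, 0.04, 0.8, -0.1, -0.02, 0.06, 0, 0, 0.08, 0.8, -0.13, -0.027, 0.09, 0, 0, 0.1, 0.8, -0.13, -0.027, 0.09, 0, 0, 0.1, 0.8, -0.13, -0.027, 0.09, 0, 0, 0.1, 0.8])

```text
t: 2.12
tool_pos: [0.5735, -0.1296, 0.1404]
orientation: [2.329, 2.107, 0.001]
force: [-0.1, -0.7, 0.2]
opening: 0.0741
gripper_force: 0.0
```

```bash
python3 - <<'E'
from h import *
s=robot.read_state();print(s["t"],s["tool_pos"],s["orientation"],s["opening"])
p,d,W=cam("wrist"); save(p,"w1.png"); w=W.reshape(-1,3); w=w[np.isfinite(w[:,0])]
k=w[(w[:,2]>.056)&(w[:,2]<.066)&(w[:,1]<-.07)&(w[:,1]>-.2)&(w[:,0]>.53)&(w[:,0]<.62)]
r=cv2.minAreaRect((k[:,:2]*1000).astype(np.float32)); print(r,k[:,2].mean(),len(k))
E
```

```text
2.125 [ 0.57351685 -0.12961671  0.14040619] [2.32939804e+00 2.10737923e+00 1.22772476e-03] 0.07409135168500007
((573.5114135742188, -130.4412078857422), (84.5733642578125, 52.12790298461914), 83.08785247802734) 0.05906432080623482 7543
```

View pics/w1.png

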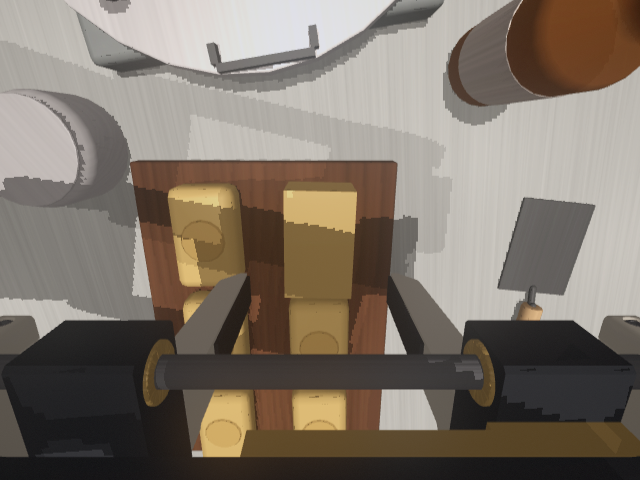

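The view shows the blank at (320,240), centred between the fingers, with clearance on both sides. The measured rectangle is 84.6 x 52.1 mm. Next: descend, grip and lift.

move_arm(deltas=[0, 0, 0.05, 0, 0, 0.01, 0.8, 0, 0, 0.09, 0, 0, 0.01, 0.8, 0, 0, 0.105, 0, 0, 0.01, 0.8, 0, 0, 0.105, 0, 0, 0.01, 0.8, 0, 0, 0.105, 0, 0, 0.01, 0.4, 0, 0, 0.105, 0, 0, 0.01, 0.4, 0, 0, 0.105, 0, 0, 0.01, 0.4, 0, 0, 0.105, 0, 0, 0.01, 0.4, 0, 0, 0.09, 0, 0, 0.01, 0.4, 0, 0, 0.05, 0, 0, 0.01, 0.4, 0, 0, 0.0, 0, 0, 0.01, 0.4, 0, 0, -0.05, 0, 0, 0.01, 0.4], squeeze=20)

```text
t: 3.68
tool_pos: [0.5724, -0.1298, 0.1915]
orientation: [-2.34, -2.096, 0.0]
force: [0.5, 0.5, -2.1]
opening: 0.0518
gripper_force: 20.0
```

move_arm(deltas=[0.03, 0, -0.02, 0, 0, 0.18, 0.4, 0.065, -0.003, -0.04, 0, 0, 0.36, 0.4, 0.1, -0.005, -0.045, 0, 0, 0.54, 0.4, 0.13, -0.007, -0.045, 0, 0, 0.72, 0.4, 0.16, 0.01, -0.045, 0, 0, 0.9, 0.4, 0.19, 0.028, -0.045, 0, 0, 1.08, 0.4, 0.216, 0.044, -0.045, 0, 0, 1.26, 0.4, 0.24, 0.042, -0.045, 0, 0, 1.41, 0.4, 0.262, 0.039, -0.045, 0, 0, 1.41, 0.4, 0.282, 0.037, -0.045, 0, 0, 1.41, 0.4, 0.282, 0.037, -0.045, 0, 0, 1.41, 0.4, 0.282, 0.037, -0.045, 0, 0, 1.41, 0.4])

```text
t: 5.18
tool_pos: [0.6407, 0.1459, 0.2348]
orientation: [3.14, 0.081, 0.0]
force: [0.1, 0.3, -2.9]
opening: 0.052
gripper_force: 20.0
```

```bash
python3 - <<'E'
from h import *
s=robot.read_state();R=Ro.from_rotvec(s["orientation"]).as_matrix();print(s["t"],s["tool_pos"],"yaw",np.degrees(np.arctan2(R[1,0],R[0,0])),s["q"])
p,d,W=cam("wrist"); save(p,"w2.png"); np.savez("w2.npz",p=p,W=W)
loc=(W.reshape(-1,3)-s["tool_pos"])@R; ok=np.isfinite(loc[:,0]); loc=loc[ok]
# blank top: tool z ~ -0.025 
k=loc[(loc[:,2]>-.032)&(loc[:,2]<-.018)&(abs(loc[:,0])<.06)&(abs(loc[:,1])<.024)]
print("blank top in tool: x",k[:,0].min(),k[:,0].max(),"z",k[:,2].mean(),"n",len(k))
for n in ["w2","scene0","wrist0","side0"]:
    w=np.load(n+".npz")["W"].reshape(-1,3); w=w[np.isfinite(w[:,0])]
    q=(w[:,:2]-[.545,.1415])@np.array([[np.cos(.052),-np.sin(.052)],[np.sin(.052),np.cos(.052)]])
    m=(w[:,2]>.0545)&(w[:,2]<.061)&(q[:,0]>.03)&(q[:,0]<.16)&(abs(q[:,1])<.05)
    k=q[m]; i=k[abs(k[:,0]-.0465)<.012]; o=k[abs(k[:,0]-.1435)<.012]
    for t,a in(("in",i),("out",o)):
        if len(a)>8: print(n,t,len(a),np.percentile(a,[2,98],axis=0).round(4).tolist())
E
```

```text
5.175 [0.6406833  0.14585759 0.23475526] yaw 2.9728229739751875 [ 1.46109668e-01  2.82435947e-01  1.30602198e+00 -4.74458682e-04
  1.55313527e+00  1.66502884e+00]
blank top in tool: x -0.04288762463971996 0.0424532639797437 z -0.022863117749435533 n 14620
w2 out 477 [[0.1324, -0.0324], [0.145, 0.0343]]
scene0 in 102 [[0.0353, -0.0437], [0.0576, 0.0473]]
scene0 out 77 [[0.1323, -0.0404], [0.1441, 0.0333]]
wrist0 in 633 [[0.0434, -0.0337], [0.0578, 0.0347]]
wrist0 out 676 [[0.1323, -0.0331], [0.1453, 0.0346]]
side0 in 101 [[0.0431, -0.0316], [0.0578, 0.0371]]
side0 out 94 [[0.1323, -0.0318], [0.1451, 0.0363]]
```

View pics/w2.png

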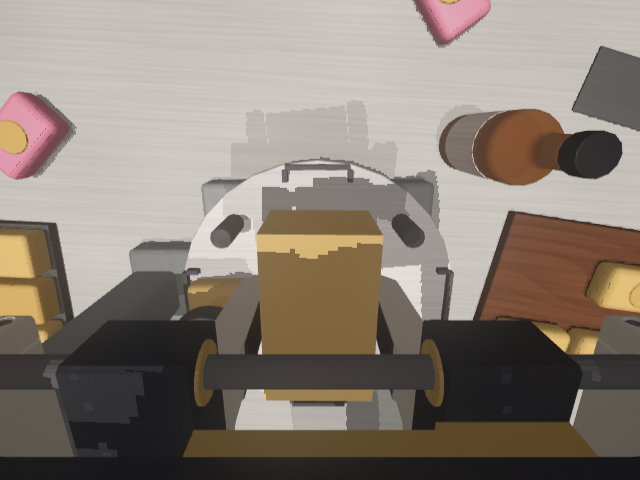

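The blank is centred in the tool to within 0.3 mm. The nest lips put the nest centre about 1 mm from my estimate. The view shows the outer lip at (318,170), the posts at (228,230) and (408,230), and the bottle clear of the gripper. Next: a small correction, then descend.

move_arm(deltas=[-0.001, -0.001, 0.05, 0, 0, 0, 0.4, -0.0013, -0.0016, 0.09, 0, 0, 0, 0.4, -0.0013, -0.0016, 0.12, 0, 0, 0, 0.4, -0.0013, -0.0016, 0.14, 0, 0, 0, 0.4, -0.0013, -0.0016, 0.152, 0, 0, 0, 0.4, -0.0013, -0.0016, 0.158, 0, 0, 0, 0.4, -0.0013, -0.0016, 0.162, 0, 0, 0, 0.4, -0.0013, -0.0016, 0.164, 0, 0, 0, 0.4, -0.0013, -0.0016, 0.164, 0, 0, 0, 0.4])

```text
t: 6.35
tool_pos: [0.6396, 0.1479, 0.0711]
orientation: [-3.14, -0.08, -0.001]
force: [0.3, 0.4, -2.3]
opening: 0.0521
gripper_force: 20.0
```

move_arm(deltas=[0, 0, 0.001, 0, 0, 0, 0.4, 0, 0, 0.0018, 0, 0, 0, 0.4, 0, 0, 0.0018, 0, 0, 0, 0.4])

```text
t: 6.72
tool_pos: [0.6398, 0.1479, 0.0702]
orientation: [-3.14, -0.08, -0.002]
force: [-2.5, -0.2, 4.9]
opening: 0.0515
gripper_force: 20.0
```

move_arm(deltas=[0, 0, 0, 0, 0, 0, 0.6, 0, 0, 0, 0, 0, 0, 0.75, 0, 0, 0, 0, 0, 0, 0.75, 0, 0, 0, 0, 0, 0, 0.75, 0, 0, -0.03, 0, 0, 0, 0.75, 0, 0, -0.08, 0, 0, 0, 0.75, 0, 0, -0.13, 0, 0, 0, 0.75, 0, 0, -0.13, 0, 0, 0, 0.75])

```text
t: 7.72
tool_pos: [0.6426, 0.1483, 0.2055]
orientation: [-3.139, -0.08, -0.016]
force: [0.2, 0.4, -0.2]
opening: 0.0697
gripper_force: 0.0
```

```bash
python3 - <<'E'
from h import *
s=robot.read_state();print(s["t"],s["tool_pos"])
p,d,W=cam("wrist"); save(p,"w3.png"); w=W.reshape(-1,3); w=w[np.isfinite(w[:,0])]
q=(w[:,:2]-[.545,.1415])@np.array([[np.cos(.052),-np.sin(.052)],[np.sin(.052),np.cos(.052)]])
m=(w[:,2]>.088)&(w[:,2]<.099)&(abs(q[:,0]-.095)<.06)&(abs(q[:,1])<.04)
r=cv2.minAreaRect((q[m]*1000).astype(np.float32));print(r,w[m,2].mean(),w[m,2].std())
A=np.c_[q[m],np.ones(m.sum())];print("tilt",np.linalg.lstsq(A,w[m,2],rcond=None)[0])
E
```

```text
7.725 [0.64256351 0.14830017 0.20547911]
((94.7001953125, 1.7346076965332031), (52.05678176879883, 84.36894989013672), 89.44536590576172) 0.09315654951612205 0.0007063741992647123
tilt [-0.00252037 -0.00030126  0.09340089]
```

The blank lies flat and is within about 2 mm of the nest centre. Next is post2, at about (0.464,0.051).

move_arm(deltas=[-0.01, 0.05, 0, 0, 0, 0, 0.5, -0.05, 0.0876, 0, 0, 0, -0.1, 0.5, -0.1, 0.0876, 0, 0, 0, -0.27, 0.5, -0.14, 0.0876, 0.02, 0, 0, -0.45, 0.5, -0.18, 0.0876, 0.05, 0, 0, -0.63, 0.5, -0.18, 0.0876, 0.06, 0, 0, -0.785, 0.5, -0.18, 0.0876, 0.06, 0, 0, -0.785, 0.5, -0.18, 0.0876, 0.06, 0, 0, -0.785, 0.5])

```text
t: 8.78
tool_pos: [0.4645, 0.0511, 0.1391]
orientation: [2.873, 1.27, 0.0]
force: [0.0, 0.7, 0.5]
opening: 0.0465
gripper_force: 0.0
```

```bash
python3 - <<'E'
from h import *
s=robot.read_state();R=Ro.from_rotvec(s["orientation"]).as_matrix();print(s["t"],s["tool_pos"],"yaw",np.degrees(np.arctan2(R[1,0],R[0,0])),s["q"],s["opening"])
p,d,W=cam("wrist"); save(p,"w4.png"); w=W.reshape(-1,3); w=w[np.isfinite(w[:,0])]
k=w[(w[:,2]>.1)&(w[:,2]<.11)&(np.hypot(w[:,0]-.464,w[:,1]-.051)<.025)]
print(len(k),k.mean(0),k.min(0),k.max(0))
E
```

```text
8.775 [0.46450163 0.05114355 0.13905099] yaw 47.68458306653848 [-1.10350796e-04 -1.73740087e-01  1.95553364e+00 -1.44876588e-05
  1.35959302e+00  7.38436045e-01] 0.046456677005431185
769 [0.46384844 0.05227603 0.10450627] [0.45339689 0.0417427  0.10009447] [0.47278603 0.06123315 0.10723958]
```

View pics/w4.png

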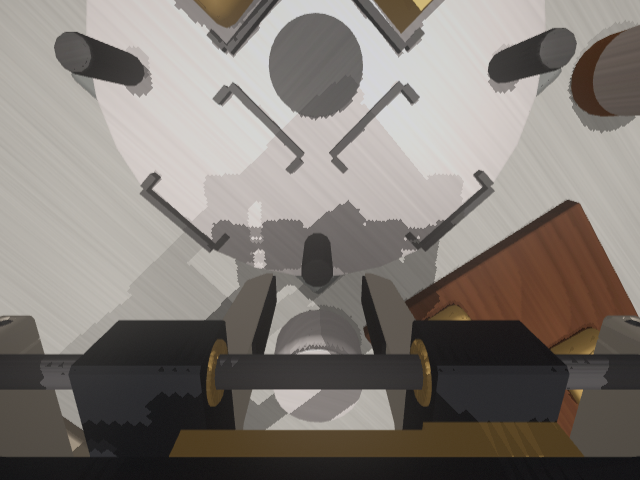

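The post is at (317,255), midway between the fingers. I'll descend and grip it.

move_arm(deltas=[0, 0, 0.03, 0, 0, 0, 0.5, 0, 0, 0.057, 0, 0, 0, 0.5, 0, 0, 0.057, 0, 0, 0, 0.5, 0, 0, 0.057, 0, 0, 0, 0.15, 0, 0, 0.057, 0, 0, 0, 0.15, 0, 0, 0.057, 0, 0, 0, 0.15, 0, 0, 0.057, 0, 0, 0, 0.15], squeeze=15)

```text
t: 9.7
tool_pos: [0.4648, 0.0512, 0.0828]
orientation: [2.871, 1.275, 0.003]
force: [-0.4, -0.0, 5.6]
opening: 0.0195
gripper_force: 15.0
```

```bash
python3 - <<'E'
from h import *
s=robot.read_state();R=Ro.from_rotvec(s["orientation"]).as_matrix();p=np.array(s["tool_pos"]);print(s["t"],p,s["opening"],s["force"])
c=np.array([.545,.1415,p[2]]); print("r",np.hypot(*(p-c)[:2]),np.degrees(np.arctan2(*(p-c)[1::-1]))%360)
for a in [3,8,14,21,28,36,44,52,60,68,76,82,87,90]:
    a=np.radians(a); q=c+Ro.from_rotvec([0,0,a]).apply(p-c); print(round(np.degrees(a)),(R.T@(q-p)).round(4)[:2],-a.round(3))
E
```

```text
9.7 [0.46479707 0.05119967 0.08283901] 0.019539948123730274 [-0.39965038 -0.01442873  5.59837051]
r 0.12077524464118192 228.3891619439941
3 [0.0002 0.0063] -0.052
8 [0.0013 0.0168] -0.14
14 [0.0038 0.0292] -0.244
21 [0.0084 0.0432] -0.367
28 [0.0146 0.0566] -0.489
36 [0.0237 0.0708] -0.628
44 [0.0346 0.0836] -0.768
52 [0.0473 0.0948] -0.908
60 [0.0613 0.1041] -1.047
68 [0.0765 0.1113] -1.187
76 [0.0926 0.1164] -1.326
82 [0.105  0.1187] -1.431
87 [0.1155 0.1196] -1.518
90 [0.1218 0.1197] -1.571
```

move_arm(deltas=[0.0002, 0.0063, 0, 0, 0, -0.052, 0.15, 0.0013, 0.0168, 0, 0, 0, -0.14, 0.15, 0.0038, 0.0292, 0, 0, 0, -0.244, 0.15, 0.0084, 0.0432, 0, 0, 0, -0.367, 0.15, 0.0146, 0.0566, 0, 0, 0, -0.489, 0.15, 0.0237, 0.0708, 0, 0, 0, -0.628, 0.15, 0.0346, 0.0836, 0, 0, 0, -0.768, 0.15, 0.0473, 0.0948, 0, 0, 0, -0.908, 0.15, 0.0613, 0.1041, 0, 0, 0, -1.047, 0.15, 0.0765, 0.1113, 0, 0, 0, -1.187, 0.15, 0.0926, 0.1164, 0, 0, 0, -1.326, 0.15, 0.105, 0.1187, 0, 0, 0, -1.431, 0.15])

```text
t: 11.2
tool_pos: [0.6235, 0.0506, 0.0828]
orientation: [1.324, 2.848, 0.002]
force: [-3.7, 3.7, 8.2]
opening: 0.0196
gripper_force: 15.0
```

move_arm(deltas=[0.0002, 0.0063, 0, 0, 0, -0.052, 0.15, 0.0007, 0.0125, 0, 0, 0, -0.104, 0.15, 0.0013, 0.0168, 0, 0, 0, -0.14, 0.15, 0.0013, 0.0168, 0, 0, 0, -0.14, 0.15, 0.0013, 0.0168, 0, 0, 0, -0.14, 0.5, 0.0013, 0.0168, 0, 0, 0, -0.14, 0.5, 0.0013, 0.0168, 0, 0, 0, -0.14, 0.5, 0.0013, 0.0168, -0.04, 0, 0, -0.14, 0.5, 0.0013, 0.0168, -0.1, 0, 0, -0.14, 0.5, 0.0013, 0.0168, -0.15, 0, 0, -0.14, 0.5, 0.0013, 0.0168, -0.15, 0, 0, -0.14, 0.5, 0.0013, 0.0168, -0.15, 0, 0, -0.14, 0.5])

```text
t: 12.7
tool_pos: [0.6343, 0.0611, 0.2312]
orientation: [-1.128, -2.931, 0.0]
force: [0.4, 0.5, -1.3]
opening: 0.0464
gripper_force: 0.0
```

```bash
python3 - <<'E'
from h import *
s=robot.read_state();R=Ro.from_rotvec(s["orientation"]).as_matrix();print(s["t"],s["tool_pos"],"yaw",np.degrees(np.arctan2(R[1,0],R[0,0])),s["q"])
Rp=np.array([[np.cos(.052),-np.sin(.052)],[np.sin(.052),np.cos(.052)]])
for n in ["scene","side","wrist"]:
    p,d,W=cam(n); save(p,n+"5.png"); w=W.reshape(-1,3); w=w[np.isfinite(w[:,0])]
    q=(w[:,:2]-[.545,.1415])@Rp
    for t,c,z in(("bar",(-.095,0),.08),("blank",(0,.095),.094)):
        m=(abs(w[:,2]-z)<.006)&(abs(q[:,0]-c[0])<.055)&(abs(q[:,1]-c[1])<.055)
        if m.sum()>30: r=cv2.minAreaRect((q[m]*1000).astype(np.float32));print(n,t,m.sum(),np.round(r[0],1),np.round(r[1],1),round(r[2],1))
    m=(abs(w[:,2]-.104)<.006)&(abs(np.hypot(*q.T)-.122)<.02); a=np.degrees(np.arctan2(q[m,1],q[m,0]))%360
    for k in range(4):
        b=a[a//90==k]
        if len(b)>20: print(" post",k,np.median(b),len(b))
E
```

```text
12.7 [0.63431378 0.06112187 0.23115529] yaw 137.890311239857 [ 1.56729398e-02  2.30551100e-01  1.37323845e+00 -7.31617211e-05
  1.53839678e+00 -8.20168368e-01]
scene bar 168 [-102.8   12.4] [90.3 46.8] 29.8
scene blank 355 [-3.1 94.9] [84.4 56. ] 89.6
 post 0 47.55152438654865 78
 post 1 135.4292092259804 42
 post 3 314.9213276917643 46
side bar 108 [-130.7    6.3] [46.8 19.5] 66.3
side blank 312 [10.9 96.7] [85.5 25.2] 89.6
 post 0 47.27185731595284 104
 post 1 134.22569679818457 72
 post 3 317.2634516789816 69
wrist bar 2932 [-72.8 -13.1] [74.6 38.2] 44.4
wrist blank 1949 [-0.9 70.1] [33.7 48.7] 89.8
 post 0 45.825546450179345 624
 post 2 225.550126091811 615
 post 3 315.7061797931732 400
```

View pics/wrist5.png

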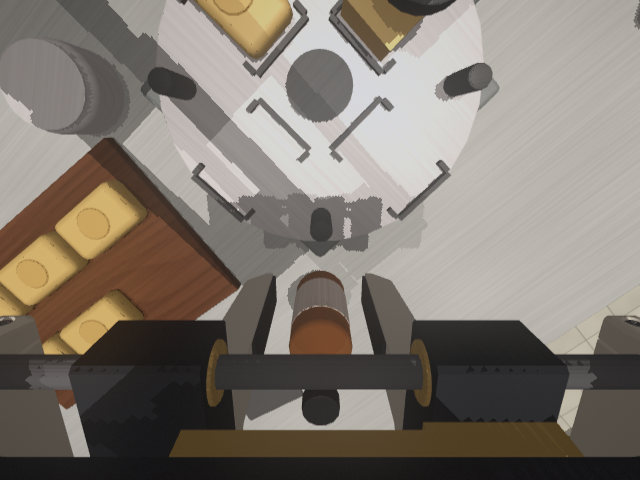

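The dial sits at about 90°. The pressed bar is at the robot side, upper left at (240,20), and the blank is under the head at (380,25). I'm moving above the bar.

move_arm(deltas=[0.04, -0.037, 0, 0, 0, -0.15, 0.75, 0.085, -0.078, 0, 0, 0, -0.33, 0.75, 0.128, -0.117, 0, 0, 0, -0.5, 0.75, 0.145, -0.1, 0.02, 0, 0, -0.65, 0.75, 0.165, -0.085, 0.04, 0, 0, -0.785, 0.75, 0.187, -0.067, 0.06, 0, 0, -0.785, 0.75, 0.187, -0.067, 0.06, 0, 0, -0.785, 0.75, 0.187, -0.067, 0.06, 0, 0, -0.785, 0.75])

```text
t: 13.85
tool_pos: [0.4507, 0.1364, 0.1715]
orientation: [0.079, -3.14, 0.001]
force: [0.8, 0.4, 0.7]
opening: 0.0696
gripper_force: 0.0
```

```bash
python3 - <<'E'
from h import *
s=robot.read_state();R=Ro.from_rotvec(s["orientation"]).as_matrix();print(s["t"],s["tool_pos"],"yaw",np.degrees(np.arctan2(R[1,0],R[0,0])),s["q"])
p,d,W=cam("wrist"); save(p,"w6.png"); w=W.reshape(-1,3); w=w[np.isfinite(w[:,0])]
loc=(w-s["tool_pos"])@R
m=(w[:,2]>.066)&(w[:,2]<.086)&(abs(loc[:,0])<.06)&(abs(loc[:,1])<.034)
k=loc[m]; print(m.sum(),w[m,2].max(),cv2.minAreaRect((k[:,:2]*1000).astype(np.float32)))
E
```

```text
13.85 [0.45070522 0.136395   0.17152415] yaw -177.1062349580233 [ 1.85282484e-01 -1.90048782e-01  1.90892383e+00 -4.69810425e-04
  1.42384088e+00 -1.43595084e+00]
6550 0.08278150287940222 ((1.3282051086425781, -0.44500732421875), (51.612369537353516, 82.37974548339844), 88.3897933959961)
```

View pics/w6.png

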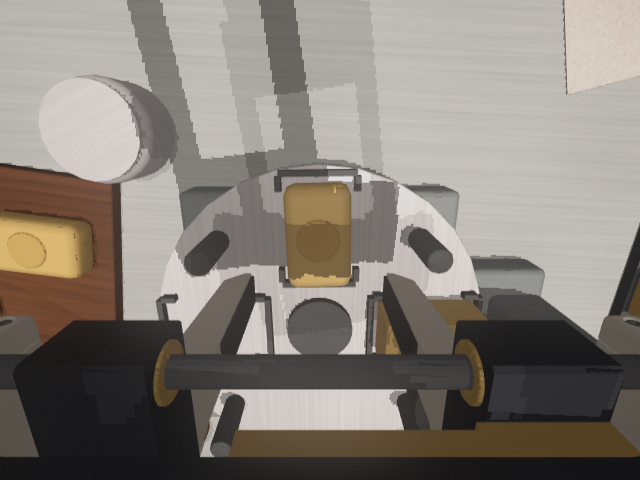

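The bar is at (318,235), centred to within 1.5 mm with nothing between the fingers. Next: descend to tips just above the dial, then grip and lift.

move_arm(deltas=[0.0013, 0, 0.05, 0, 0, 0, 0.75, 0.0013, 0, 0.085, 0, 0, 0, 0.75, 0.0013, 0, 0.1, 0, 0, 0, 0.75, 0.0013, 0, 0.107, 0, 0, 0, 0.75, 0.0013, 0, 0.107, 0, 0, 0, 0.75, 0.0013, 0, 0.107, 0, 0, 0, 0.4, 0.0013, 0, 0.107, 0, 0, 0, 0.4, 0.0013, 0, 0.107, 0, 0, 0, 0.4, 0.0013, 0, 0.107, 0, 0, 0, 0.4], squeeze=20)

```text
t: 15.02
tool_pos: [0.4503, 0.137, 0.0658]
orientation: [-0.079, 3.139, 0.0]
force: [-0.8, -0.6, 6.3]
opening: 0.0519
gripper_force: 19.9
```

move_arm(deltas=[0, 0, -0.01, 0, 0, 0, 0.4, 0, 0, -0.03, 0, 0, 0, 0.4, 0, 0, -0.07, 0, 0, 0, 0.4, 0, 0, -0.12, 0, 0, 0, 0.4, 0, 0, -0.15, 0, 0, 0, 0.4, 0, 0, -0.15, 0, 0, 0, 0.4])

```text
t: 15.78
tool_pos: [0.4512, 0.1372, 0.2181]
orientation: [-0.079, 3.135, 0.001]
force: [-0.5, -0.0, -1.3]
opening: 0.0519
gripper_force: 19.9
```

```bash
python3 - <<'E'
from h import *
s=robot.read_state();R=Ro.from_rotvec(s["orientation"]).as_matrix();p0=np.array(s["tool_pos"]);print(s["t"],p0,"yaw",np.degrees(np.arctan2(R[1,0],R[0,0])),s["opening"],s["q"])
p,d,W=cam("wrist"); save(p,"w7.png"); w=W.reshape(-1,3); w=w[np.isfinite(w[:,0])]
loc=(w-p0)@R
m=(loc[:,2]>-.03)&(loc[:,2]<0)&(abs(loc[:,0])<.06)&(abs(loc[:,1])<.024)
k=loc[m]; print(m.sum(),k[:,0].min(),k[:,0].max(),np.median(k[:,2]))
m=m&(loc[:,2]<-.009)&(abs(loc[:,0])<.03); k=loc[m]; print("tilt",np.linalg.lstsq(np.c_[k[:,:2],np.ones(len(k))],k[:,2],rcond=None)[0])
# board place: stock tops fit + board edges
for T in [(.5735,-.1304)]:
    d=np.array([*T,p0[2]])-p0; print("to place",(R.T@d).round(4))
E
```

```text
15.775 [0.45121907 0.13717078 0.21807526] yaw -177.11994361589728 0.05188603243936268 [ 1.86311418e-01 -2.24457928e-01  1.85296080e+00  4.14807301e-05
  1.50750475e+00 -1.43475609e+00]
13441 -0.02633293767024579 0.042728283034216163 -0.013043867752136586
tilt [ 0.00678879 -0.00175728 -0.01338523]
to place [-0.1087 -0.2734  0.0004]
```

move_arm(deltas=[-0.005, -0.02, 0, 0, 0, 0.1, 0.4, -0.01, -0.045, 0, 0, 0, 0.25, 0.4, -0.02, -0.07, 0, 0, 0, 0.42, 0.4, -0.03, -0.1, 0, 0, 0, 0.6, 0.4, -0.045, -0.13, 0, 0, 0, 0.78, 0.4, -0.06, -0.16, 0, 0, 0, 0.96, 0.4, -0.075, -0.19, 0, 0, 0, 1.14, 0.4, -0.09, -0.22, 0.02, 0, 0, 1.32, 0.4, -0.1, -0.25, 0.05, 0, 0, 1.5, 0.4, -0.1095, -0.2733, 0.08, 0, 0, 1.66, 0.4, -0.1095, -0.2733, 0.1, 0, 0, 1.728, 0.4, -0.1095, -0.2733, 0.1, 0, 0, 1.728, 0.4])

```text
t: 17.32
tool_pos: [0.5695, -0.1299, 0.1102]
orientation: [-2.332, -2.095, 0.006]
force: [0.1, -0.2, -1.4]
opening: 0.0516
gripper_force: 19.9
```

move_arm(deltas=[0, 0, 0, 0, 0, 0, 0.4, 0, 0, 0, 0, 0, 0, 0.4])

```text
t: 17.58
tool_pos: [0.5733, -0.1305, 0.116]
orientation: [2.334, 2.1, 0.001]
force: [0.9, -0.2, -1.4]
opening: 0.0517
gripper_force: 19.9
```

```bash
python3 - <<'E'
from h import *
s=robot.read_state();R=Ro.from_rotvec(s["orientation"]).as_matrix();p0=np.array(s["tool_pos"]);print(s["t"],p0,"yaw",np.degrees(np.arctan2(R[1,0],R[0,0])),s["opening"])
p,d,W=cam("wrist"); save(p,"w8.png"); w=W.reshape(-1,3); w=w[np.isfinite(w[:,0])]
loc=(w-p0)@R
m=(abs(loc[:,2]+.014)<.006)&(abs(loc[:,0])<.06)&(abs(loc[:,1])<.024)
k=loc[m]; print("held",k[:,0].min(),k[:,0].max(),np.median(k[:,2]))
th=np.radians(83.9);u=np.array([np.cos(th),np.sin(th)]);v=np.array([u[1],-u[0]])
q=np.c_[(w[:,:2]-[.5735,-.1304])@u,(w[:,:2]-[.5735,-.1304])@v]
for t,c in(("row mate",(-.096,0)),("across",(0,-.092))):
    m=(w[:,2]>.036)&(w[:,2]<.05)&(abs(q[:,0]-c[0])<.047)&(abs(q[:,1]-c[1])<.035); 
    if m.sum()>50: r=cv2.minAreaRect((q[m]*1000).astype(np.float32)); print(t,m.sum(),np.round(r[0],1),np.round(r[1],1),round(r[2],1),q[m].max(0))
E
```

```text
17.575 [ 0.57327968 -0.1304906   0.11597174] yaw 83.95408490420759 0.05168567484001099
held -0.024046950141510252 0.042076226209823354 -0.01323592928736548
row mate 796 [-128.8    1.4] [17.4 50.8] 1.3 [-0.11984952  0.02680023]
across 7714 [  0.7 -89.6] [50.4 82.3] 88.7 [ 0.04220807 -0.0638271 ]
```

View pics/w8.png

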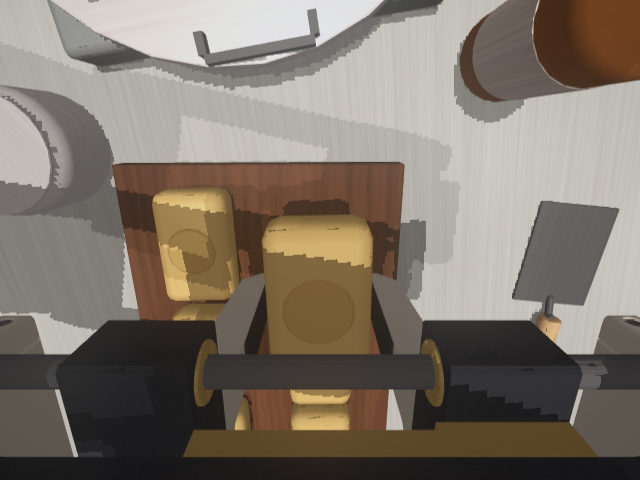

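The held bar at (318,290) is over the free place and lined up with its row. The neighbouring bars read as undisturbed. Next is the descent.

move_arm(deltas=[0, 0, 0.03, 0, 0, 0, 0.4, 0, 0, 0.055, 0, 0, 0, 0.4, 0, 0, 0.07, 0, 0, 0, 0.4, 0, 0, 0.077, 0, 0, 0, 0.4, 0, 0, 0.08, 0, 0, 0, 0.4, 0, 0, 0.082, 0, 0, 0, 0.4, 0, 0, 0.082, 0, 0, 0, 0.4])

```text
t: 18.5
tool_pos: [0.5731, -0.1308, 0.0334]
orientation: [2.337, 2.099, 0.001]
force: [-1.0, -0.1, -1.4]
opening: 0.0517
gripper_force: 19.9
```

move_arm(deltas=[0, 0, 0.001, 0, 0, 0, 0.4, 0, 0, 0.002, 0, 0, 0, 0.4, 0, 0, 0.0025, 0, 0, 0, 0.4, 0, 0, 0.0025, 0, 0, 0, 0.4])

```text
t: 19.0
tool_pos: [0.573, -0.1308, 0.0318]
orientation: [2.337, 2.099, 0.0]
force: [-4.8, 1.6, 9.9]
opening: 0.0521
gripper_force: 19.9
```

Contact with the board, about 10 N. Now release and retreat.

move_arm(deltas=[0, 0, -0.0005, 0, 0, 0, 0.6, 0, 0, -0.0005, 0, 0, 0, 0.75, 0, 0, -0.0005, 0, 0, 0, 0.75, 0, 0, -0.0005, 0, 0, 0, 0.75, 0, 0, -0.03, 0, 0, 0, 0.75, 0, 0, -0.08, 0, 0, 0, 0.75, 0, 0, -0.12, 0, 0, 0, 0.75, 0, 0, -0.12, 0, 0, 0, 0.75, 0, 0, -0.12, 0, 0, 0, 0.75])

```text
t: 20.12
tool_pos: [0.5724, -0.1305, 0.1497]
orientation: [-2.337, -2.099, 0.001]
force: [-0.9, 0.2, -0.8]
opening: 0.0701
gripper_force: 0.0
```

```bash
python3 - <<'E'
from h import *
s=robot.read_state();print(s["t"],s["tool_pos"],s["force"])
p,d,W=cam("wrist"); save(p,"w9.png"); w=W.reshape(-1,3); w=w[np.isfinite(w[:,0])]
m=(w[:,2]>.03)&(w[:,2]<.052)&(w[:,1]>-.18)&(w[:,1]<-.07)&(w[:,0]>.535)&(w[:,0]<.615)
th=np.radians(83.9);u=np.array([np.cos(th),np.sin(th)]);v=np.array([u[1],-u[0]])
q=np.c_[(w[:,:2]-[.5735,-.1304])@u,(w[:,:2]-[.5735,-.1304])@v]
m=(w[:,2]>.034)&(w[:,2]<.052)&(abs(q[:,0])<.046)&(abs(q[:,1])<.035)
print(cv2.minAreaRect((q[m]*1000).astype(np.float32)))
m&=(abs(q[:,0])<.03)&(abs(q[:,1])<.015); print(np.median(w[m,2]),np.linalg.lstsq(np.c_[q[m],np.ones(m.sum())],w[m,2],rcond=None)[0])
p,d,W=cam("scene"); w=W.reshape(-1,3); w=w[np.isfinite(w[:,0])]
Rp=np.array([[np.cos(.052),-np.sin(.052)],[np.sin(.052),np.cos(.052)]]); q=(w[:,:2]-[.545,.1415])@Rp
m=(abs(w[:,2]-.094)<.006)&(abs(q[:,0])<.055)&(abs(q[:,1]-.095)<.055)
print("blank",cv2.minAreaRect((q[m]*1000).astype(np.float32)))
E
```

```text
20.125 [ 0.57237555 -0.13054505  0.14971748] [-0.91178327  0.15851342 -0.77328781]
((0.8904228210449219, -0.6470603942871094), (52.00751495361328, 82.33683013916016), 89.27417755126953)
0.04582402544026265 [-0.00363555 -0.00398781  0.04584451]
blank ((-2.854656219482422, 95.0960464477539), (84.75379180908203, 56.38429641723633), 89.14057922363281)
```

The bar is flat and within about 1 mm and 1° of its place. The blank is in its nest under the head. I'm handing the job in.

```bash
python3 -c "
from plant import robot
print(robot.close_job())"
```

```text
the job is handed in; nothing more can be done
None
```

I handed the job in at about 20 s: the blank lies in its nest under the head, the dial is at about 90°, and the pressed bar is flat in the freed place, within about 1 mm and 1° of the row. The verdict was not reported back.

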